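# Load the pigment jars and slide their tray into the shaker

## Task

Get the pigment jars ready for shaking: stand every lidded pigment jar upright in the carrier tray where it lies on the bench, one to a pocket; if open jars have been left in the tray take them out first and leave them standing on the bench. Then set the loaded tray on the front of the shaker's platform, slide it between the guides and under their lips until it is fully home against the back stop, and swing the catch shut across its front. Leave the tin, the bottle and any other open jar standing.

Things in the scene. Friction and masses are not known exactly. Their poses are not given: they have to be found in the camera images.
- shaker: Bench platform shaker, fixed: grey housing under a flat aluminium platform 230 mm wide (y), x = -175 to +140 mm, top 90 mm above the bench. Origin on the bench under the machine; its x axis is the way the tray slides in, away from the robot. The steel back stop's face is at x = 124 mm. The platform in front of x = -60 mm is open and flat.
- guide_mouth (a point): Middle of the guides' mouth, on the platform (x = -60, z = 90 mm in the shaker's frame). Behind it flared walls narrow to two guide walls with inner faces at y = +-93.5 mm from x = -35 mm on. Inward lips on the walls, reaching in to y = +-83 mm, have their underside 10 mm above the platform from x = -15 mm on; their front ends bend up, to x = -40 mm.
- tray_home (a point): Point on the platform's top where the tray's origin lies when the tray is fully home against the back stop (x = 40 mm, y = 0, z = 90 mm in the shaker's frame; same axes as the shaker).
- catch (a joint): Swing catch: flat arm on a vertical pivot by the right-hand guide's mouth (seen from the robot). 0 = shut against its stop, arm along the shaker's +y across the tray's front; grows to 1.9 rad as it swings towards the robot; from 1.45 rad on it is out of the tray's way. It stays where left, moves at about 1 N, starts anywhere. Shut, it clears a tray at home by 3 mm; a tray farther out blocks it.
- catch_pivot (a point): Top of the catch's pivot, on its axis (x = -52, y = -116, z = 116 mm in the shaker's frame).
- catch_knob (a point): Top centre of the catch's upright black knob, 18 mm diameter, 45 mm tall, top 164 mm above the bench, standing on a tab 12 mm in front of the arm near its free end, 82 mm from the pivot. The arm and tab below it lie 103 to 113 mm above the bench.
- tray_handle (a point): Top centre of the tray's handle, an upright plywood plate 70 mm long (x of the tray), 12 mm thick (y), rising from the middle of the tray to 106 mm above its underside.
- tray: Carrier tray, 0.3 kg. Base plate 168 (x) by 180 (y) by 5 mm; its y edges stand out 13 mm beyond the rim and run under the lips. Rim top at 35 mm; two dividers (along x 8 mm thick, along y 10 mm, top at 33 mm) make four pockets 75 (x) by 69 (y) mm centred at x = +-42.5, y = +-39.5. Origin: centre of underside; x = sliding axis, either end leads.
- jar_1: Lidded pigment jar: squat glass, 54 mm diameter, black lid 53 mm diameter, 62 mm tall overall (lid the top 16 mm), about 0.13 kg. Origin: centre of the underside, z up. Starts upright on the bench. May be absent.
- jar_2: Lidded pigment jar: squat glass, 54 mm diameter, black lid 53 mm diameter, 62 mm tall overall (lid the top 16 mm), about 0.13 kg. Origin: centre of the underside, z up. Starts upright on the bench. May be absent.
- jar_3: Lidded pigment jar: squat glass, 54 mm diameter, black lid 53 mm diameter, 62 mm tall overall (lid the top 16 mm), about 0.13 kg. Origin: centre of the underside, z up. Starts upright on the bench. May be absent.
- jar_4: Lidded pigment jar: squat glass, 54 mm diameter, black lid 53 mm diameter, 62 mm tall overall (lid the top 16 mm), about 0.13 kg. Origin: centre of the underside, z up. Starts upright on the bench. May be absent.
- open_jar_1: Open glass jar without lid, 52 mm diameter, 88 mm tall, wall 3.5 mm, 0.13 kg. Origin: centre of the underside, z up. May be absent; else it starts on the bench or standing in the tray, on its floor.
- open_jar_2: Open glass jar without lid, 52 mm diameter, 88 mm tall, wall 3.5 mm, 0.13 kg. Origin: centre of the underside, z up. May be absent; else it starts on the bench or standing in the tray, on its floor.
- open_jar_3: Open glass jar without lid, 52 mm diameter, 88 mm tall, wall 3.5 mm, 0.13 kg. Origin: centre of the underside, z up. May be absent; else it starts on the bench or standing in the tray, on its floor.
- tin: Small steel tin with a paper label, 68 mm diameter, 85 mm tall, standing among the jars; leave standing. Origin: centre of the underside.
- oil_bottle: Amber bottle, 60 mm diameter, 165 mm tall, on the bench behind the jars; leave standing. Origin: centre of the underside.
Things that resemble listed ones, but are neither listed nor needed, are in the scene too. Leave any purple look-alike of the open_jar_2 alone.

How it is judged:
On the way, in this order (a step that is already met when the one before it is completed fails the run):
1. on the bench, every lidded jar present stands upright in the tray and no open jar is in the tray (x of jar_1 in the frame of tray between -0.084 and 0.084 m and y of jar_1 in the frame of tray between -0.074 and 0.074 m and z of jar_1 in the frame of tray between -0.003 and 0.015 m and angle between each of jar_1, jar_2, jar_3, jar_4's own z axis and vertical below 0.2 rad and x of jar_2 in the frame of tray between -0.084 and 0.084 m and y of jar_2 in the frame of tray between -0.074 and 0.074 m and z of jar_2 in the frame of tray between -0.003 and 0.015 m and x of jar_3 in the frame of tray between -0.084 and 0.084 m and y of jar_3 in the frame of tray between -0.074 and 0.074 m and z of jar_3 in the frame of tray between -0.003 and 0.015 m and x of jar_4 in the frame of tray between -0.084 and 0.084 m and y of jar_4 in the frame of tray between -0.074 and 0.074 m and z of jar_4 in the frame of tray between -0.003 and 0.015 m and horizontal distance between each of open_jar_1, open_jar_2, open_jar_3 and tray above 0.105 m and height (world z) of tray below 0.012 m and angle between tray's own z axis and vertical below 0.06 rad), for 0.2 s.
2. the loaded tray is fully home in the shaker's guides (x of jar_1 in the frame of tray between -0.084 and 0.084 m and y of jar_1 in the frame of tray between -0.074 and 0.074 m and z of jar_1 in the frame of tray between -0.003 and 0.015 m and angle between each of jar_1, jar_2, jar_3, jar_4's own z axis and vertical below 0.2 rad and x of jar_2 in the frame of tray between -0.084 and 0.084 m and y of jar_2 in the frame of tray between -0.074 and 0.074 m and z of jar_2 in the frame of tray between -0.003 and 0.015 m and x of jar_3 in the frame of tray between -0.084 and 0.084 m and y of jar_3 in the frame of tray between -0.074 and 0.074 m and z of jar_3 in the frame of tray between -0.003 and 0.015 m and x of jar_4 in the frame of tray between -0.084 and 0.084 m and y of jar_4 in the frame of tray between -0.074 and 0.074 m and z of jar_4 in the frame of tray between -0.003 and 0.015 m and x of tray in the frame of tray_home between -0.008 and 0.006 m and y of tray in the frame of tray_home between -0.008 and 0.008 m and z of tray in the frame of tray_home between -0.004 and 0.006 m and angle between the x axis of tray and the x axis of shaker, either way round below 0.08 rad), for 0.2 s.
At the end, for the whole second after the job is handed in: Every lidded jar present stands upright on the tray's floor; the tray lies flat under the lips within 8 mm of home and square to 0.08 rad; the catch is shut (under 0.12 rad); any open jar stands upright on the bench; all at rest (all of step 2 and value of joint catch below 0.12 rad and linear speed of each of tray, jar_1, jar_2, jar_3, jar_4 below 0.02 m/s and height (world z) of each of open_jar_1, open_jar_2, open_jar_3 below 0.012 m and angle between each of open_jar_1, open_jar_2, open_jar_3's own z axis and vertical below 0.2 rad); the robot touches nothing.
It fails at once if the tin or the oil bottle is knocked over (angle between any of tin, oil_bottle's own z axis and vertical above 0.6 rad).
Of jar_1, jar_2, jar_3, jar_4 only 3 to 4 are there at a start; the rules pass over those that are not, and their reading is None.
Of open_jar_1, open_jar_2, open_jar_3 only 1 to 2 are there at a start; the rules pass over those that are not, and their reading is None.
At some moment in a run one of jar_1, jar_2, jar_3, jar_4 may be knocked a few centimetres aside while the robot is not near it.
Once in a run the grip may slacken for a moment while it holds something.
It also fails if it takes over 200 s, if anything falls off the work surface, if the arm or the gripper's body presses on something with over 40 N, if the wrist force passes 120 N, or if a joint passes its speed limit or range.

## Robot

A 6-joint arm with a two-finger parallel gripper is mounted at the origin on the work surface. World frame = base frame: x ahead of the robot, y to its left, z up, the work surface at z = 0. Lengths are in m, angles in rad, forces in N, time in s.
With the tool pointing down it reaches from about 0.35 to 0.85 m from the base axis. Payload 8.1 kg.
Tool frame: the origin (TCP) lies at the very end of the fingers, on their centre line; the grasp point (between the pads) lies 19 mm behind it; z points along the fingers, y is the direction in which the jaws open and shut (so a half turn about z gives the same grasp; the last joint's range is limited). The gripper opens to 85 mm and grips with 20 to 120 N. Pads are 22 mm wide; open, the fingers measure 114 mm over their backs; the gripper's body (76 mm by 85 mm) begins 54 mm behind the grasp point. The pads swing forward as they close: fully open they stand 13 mm farther back than shut.
Start: joints at [-1.366, 0.13, 1.488, -0, 1.523, -0.085], TCP at [0.171, -0.575, 0.206] pointing down, gripper open.
Joint ranges: [-2.96, 2.96], [-0.89, 2.26], [0.02, 2.5], [-1.34, 4.48], [0, 2.73], [-2.66, 2.66]. Speed limits (rad/s): [2.39, 2.39, 2.79, 3.14, 3.14, 3.14].

## Interface

Orientations are given as a unit quaternion [x, y, z, w].
In Python, from plant import * gives the robot as it stands. Calls block until the motion is done:
- move_to(position, orientation): joint-space move of the TCP to a pose.
- servo_line(position, rot=None, rate=0.15): straight line of the TCP; rot=None keeps the orientation; rate is the mean speed in m/s.
- move_joints(angles): joint-space move.
- command_gripper(opening, force=None): finger opening in m; force is the grip in N (None keeps the last); returns when the fingers have stopped.
- wait(seconds).
- ik(position, orientation): joint angles nearest the present ones, or None.
- get_state(): the state.
- capture(name): name is "side" or "top"; returns a dict with "pixels" (400x640x3 uint8, red, green, blue), "K" (3x3 intrinsics, pixels), "dist" ([k1, k2, p1, p2, k3] as OpenCV has them; the pictures are not rectified), "R" (3x3) and "t" (3): a world point X has camera coordinates R X + t. Camera axes: x right, y down, z forward; pixel columns grow to the right and rows downward; lengths in m; the calibration is good to about 2 mm. A picture is of the moment at which its call begins. There is no depth.
A pose or a line that the arm cannot do raises MotionError and nothing moves.
- job_done(): hands the job in, once; it reports no verdict.
The state is a dict: "time_s": time; "qpos": joint angles; "joint_vel": joint speeds; "joint_torque": joint torques, N m; "ee_pos": TCP position; "tool_rot": TCP orientation; "wrist_force": force on the tool from outside, world axes, zero at the start; "wrist_torque": the same for the moment, N m; "finger_gap": finger opening in m.
Only numpy, scipy, OpenCV 4.12 (cv2) and the standard library are available. Lean on these libraries where they do the work, as an engineer would, in place of code of your own. Each camera call takes 0.05 s, during which the arm holds its last target.

## Working session

There is one attempt and no reset: what is moved stays moved. The work goes in short steps, each a Python script; the robot and the scene stay as the last script left them, time stands still between calls to the robot, and variables do not carry over. Pictures are saved under pics/ and viewed, and the job is handed in when it is done.

```bash
ls; mkdir -p pics; python3 - <<'E'
from plant import *
import cv2
for n in("side","top"):
    c=capture(n); cv2.imwrite(f"pics/{n}0.png",c["pixels"][:,:,::-1]); print(n,c["K"],c["dist"],c["R"],c["t"])
print(get_state())
E
```

```text
pics
side [[425.98243044   0.         323.51379066]
 [  0.         425.98243044 196.88478178]
 [  0.           0.           1.        ]] [0.03811206 0.         0.         0.         0.        ] [[-0.9722612  -0.23283858  0.022234  ]
 [-0.13674841  0.4887392  -0.86164602]
 [ 0.18975781 -0.84078546 -0.50702247]] [0.51298657 0.19816466 1.05996778]
top [[395.46389401   0.         320.66121476]
 [  0.         395.46389401 205.55893628]
 [  0.           0.           1.        ]] [-0.01736  0.       0.       0.       0.     ] [[ 0.01996653 -0.99979599 -0.00305139]
 [-0.99777302 -0.01973167 -0.06371554]
 [ 0.06364234  0.00431678 -0.99796344]] [-0.05774937  0.54365407  1.23759732]
{'time_s': 0.1, 'qpos': array([-1.36642150e+00,  1.31087471e-01,  1.48916496e+00,  2.44650316e-06,
        1.52298590e+00, -8.53941554e-02]), 'joint_vel': array([-0.00059188, -0.00201213, -0.00247787,  0.00083696,  0.00037225,
        0.00091258]), 'joint_torque': array([ 1.17594151e-03, -5.70951784e+01, -5.01942337e+01, -1.31673723e-04,
        8.20600282e-03,  8.73986323e-06]), 'ee_pos': array([ 0.17135676, -0.57445997,  0.20505124]), 'tool_rot': array([ 9.89522263e-01,  1.44378024e-01, -4.77022955e-05, -8.21453326e-04]), 'wrist_force': array([-0.05008806,  0.86049726, -0.2404385 ]), 'wrist_torque': array([ 0.01970432, -0.00928544,  0.00329762]), 'finger_gap': 0.08535728526065775}
```

View pics/top0.png

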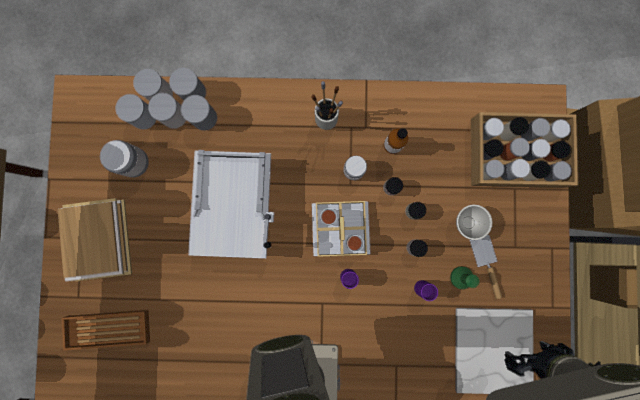

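View pics/side0.png

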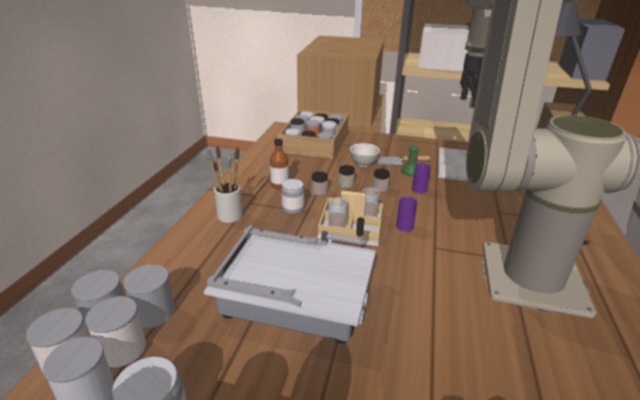

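```bash
python3 - <<'E'
import cv2
i=cv2.imread("pics/top0.png"); cv2.imwrite("pics/topz.png",cv2.resize(i[130:310,180:450],None,fx=2.9,fy=2.9,interpolation=cv2.INTER_CUBIC))
i=cv2.imread("pics/side0.png"); cv2.imwrite("pics/sidez.png",cv2.resize(i[130:350,200:450],None,fx=2.7,fy=2.7,interpolation=cv2.INTER_CUBIC))
E
```

```text
(no output)
```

View pics/topz.png

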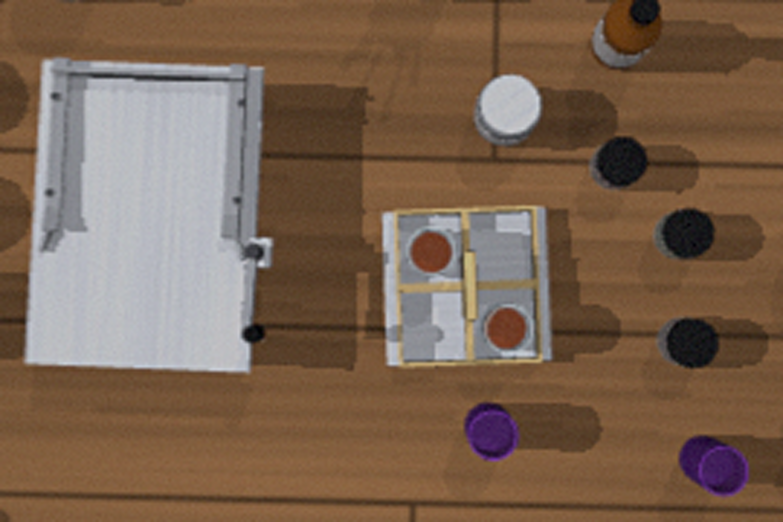

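View pics/sidez.png

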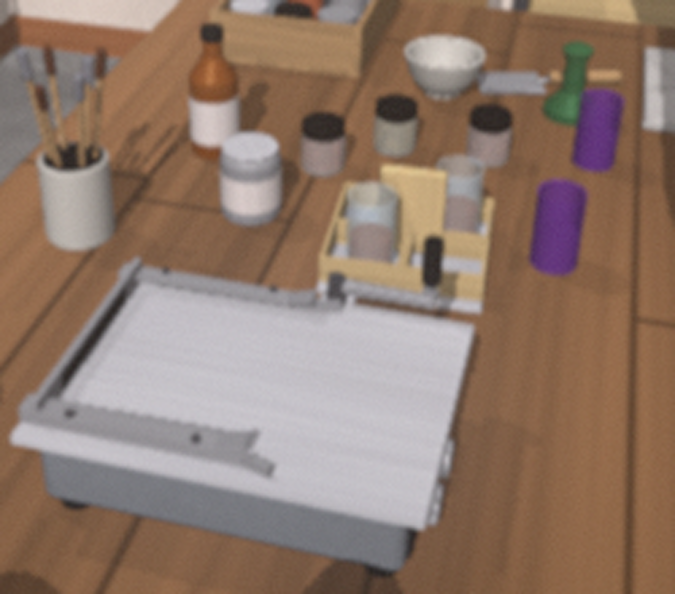

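```bash
cat > h.py <<'E'
from plant import *
import numpy as np, cv2
from scipy.optimize import least_squares
from scipy.spatial.transform import Rotation as Rn
def unproj(c,uv,z):
    p=cv2.undistortPoints(np.array(uv,float).reshape(-1,1,2),c["K"],np.array(c["dist"]))[:,0]
    d=np.c_[p,np.ones(len(p))]@c["R"]; o=-c["R"].T@c["t"]
    return o+d*((z-o[2])/d[:,2])[:,None]
def proj(c,X):
    return cv2.projectPoints(np.array(X,float).reshape(-1,1,3),cv2.Rodrigues(c["R"])[0],c["t"],c["K"],np.array(c["dist"]))[0][:,0]
def fit(c,loc,uv,x0):
    loc=np.array(loc,float); uv=np.array(uv,float)
    def X(p):
        s,co=np.sin(p[2]),np.cos(p[2]); return np.c_[p[0]+co*loc[:,0]-s*loc[:,1],p[1]+s*loc[:,0]+co*loc[:,1],loc[:,2]]
    r=least_squares(lambda p:(proj(c,X(p))-uv).ravel(),x0); return r.x,(proj(c,X(r.x))-uv).round(1)
E
python3 - <<'E'
from h import *
c=capture("top"); cv2.imwrite("pics/top1.png",c["pixels"][:,:,::-1]); np.save("cam.npy",c,allow_pickle=True)
f=lambda L:np.array([[180+(u+.5)/2.9-.5,130+(v+.5)/2.9-.5] for u,v in L])
for n,uv,z in [("jar",[(620,161),(687,233),(692,342)],.062),("open",[(431,251),(507,327)],.093),("tin",[(510,104)],.085),("bottle",[(645,10)],.165),("purple",[(492,432),(722,470)],.088),("knob",[(252,333)],.164),("pivot",[(253,252)],.116)]:
    print(n,unproj(c,f(uv),z)[:,:2].round(4).tolist())
print("tray",fit(c,[(.084,.09,.005),(-.084,.09,.005),(.084,-.09,.005),(-.084,-.09,.005),(.035,0,.106),(-.035,0,.106)],f([(383,213),(388,366),(546,207),(551,360),(470,252),(472,318)]),[.5,0,0]))
print("shaker",fit(c,[(-.175,.115,.09),(-.175,-.115,.09),(-.052,-.116,.116),(.14,.115,.09)],f([(25,362),(249,373),(253,252),(43,60)]),[.5,.4,0]))
E
```

```text
jar [[0.6089, -0.2693], [0.534, -0.3407], [0.4196, -0.3465]]
open [[0.5085, -0.0706], [0.4324, -0.1497]]
tin [[0.6636, -0.1501]]
bottle [[0.7455, -0.2742]]
purple [[0.3251, -0.1364], [0.2912, -0.3715]]
knob [[0.4237, 0.1009]]
pivot [[0.5031, 0.1089]]
tray (array([ 0.47405616, -0.11203523,  0.05303818]), array([[-0.1, -0.1],
       [-0.2, -0.2],
       [-0.2,  0.1],
       [ 0.2, -0. ],
       [ 0.1, -0.4],
       [ 0.3,  0.7]]))
shaker (array([ 0.55783343,  0.22467671, -0.02081373]), array([[ 0.1,  0.4],
       [-0.1, -0.1],
       [-0.3, -0.1],
       [ 0.3, -0.1]]))
```

```bash
cat >> h.py <<'E'
def q(a): return [np.cos(a/2),np.sin(a/2),0,0]   # tool y at yaw a-90deg
def lids(c):
    g=c["pixels"].max(2); m=(g<45).astype(np.uint8)
    n,_,st,ce=cv2.connectedComponentsWithStats(m)
    out=[]
    for i in range(1,n):
        X=unproj(c,[ce[i]],.062)[0]
        if 100<st[i,4]<500 and .3<X[0]<.72 and -.48<X[1]<.06 and st[i,2]<26 and st[i,3]<26: out.append((X[:2].round(4).tolist(),int(st[i,4])))
    return out
def snap(n,name):
    c=capture(n); cv2.imwrite(f"pics/{name}.png",c["pixels"][:,:,::-1]); return c
def st(msg=""):
    s=get_state(); print(msg,"t",round(s["time_s"],1),"p",s["ee_pos"].round(4),"gap",round(s["finger_gap"],4),"F",s["wrist_force"].round(1)); return s
def pick(xy,z,a,op,force,hov=.2):
    command_gripper(op); move_to([*xy,hov],q(a)); servo_line([*xy,z],rate=.12); command_gripper(.03,force); s=st("grip"); servo_line([*xy,hov],rate=.15); st("lift")
def place(xy,z,a,op,hov=.2,rate=.1):
    move_to([*xy,hov],q(a)); servo_line([*xy,z],rate=rate); st("down"); command_gripper(op); servo_line([*xy,hov],rate=.2)
E
python3 - <<'E'
from h import *
c=np.load("cam.npy",allow_pickle=True).item(); print(lids(c))
A=np.pi/2+.053
pick((.5085,-.0706),.058,A,.075,40)
place((.67,-.045),.054,A,.07)
st(); snap("top","a1"); snap("side","a1s")
E
```

```text
[([0.6087, -0.271], 222), ([0.534, -0.3418], 232), ([0.419, -0.3468], 242)]
grip t 4.3 p [ 0.5093 -0.0709  0.0594] gap 0.0495 F [-2.8  0.2  6.6]
lift t 5.4 p [ 0.5078 -0.0704  0.1987] gap 0.0497 F [ 0.1  0.4 -1.2]
down t 7.7 p [ 0.6706 -0.0451  0.0547] gap 0.0496 F [-1.2  0.3 -0.3]
 t 8.9 p [ 0.6692 -0.0449  0.1983] gap 0.0699 F [-0.9  0.3 -0.5]
```

View pics/a1.png

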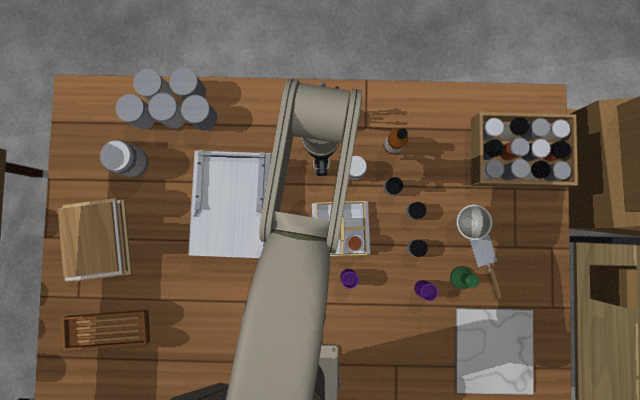

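View pics/a1s.png

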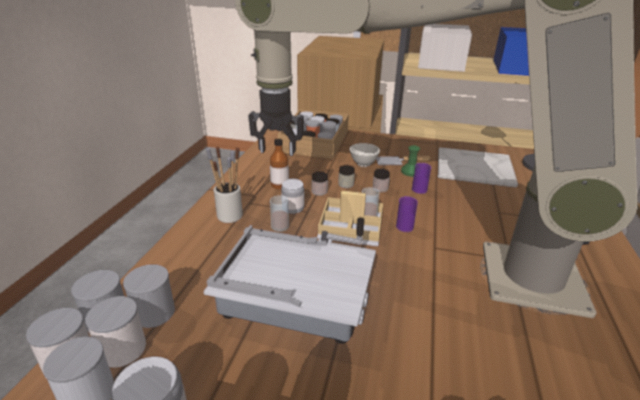

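Open jar A now stands on the bench at side (280,215), beside the tin; the tray still holds B at top (355,243). Next, jar B.

```bash
python3 - <<'E'
from h import *
A=np.pi/2+.053
pick((.4324,-.1497),.058,A,.075,40)
place((.66,.035),.054,A,.07)
c=snap("top","b1"); print(lids(c)); snap("side","b1s")
E
```

```text
grip t 11.9 p [ 0.433  -0.1502  0.0592] gap 0.0491 F [-2.4  0.1  6.1]
lift t 13.0 p [ 0.4317 -0.1494  0.1987] gap 0.0494 F [ 0.6 -0.  -1.4]
down t 15.8 p [0.6606 0.035  0.0547] gap 0.0491 F [-0.4 -0.1 -0.9]
[([0.6603, 0.0518], 181), ([0.6087, -0.2709], 223), ([0.534, -0.3416], 233), ([0.4189, -0.3466], 240)]
```

View pics/b1s.png

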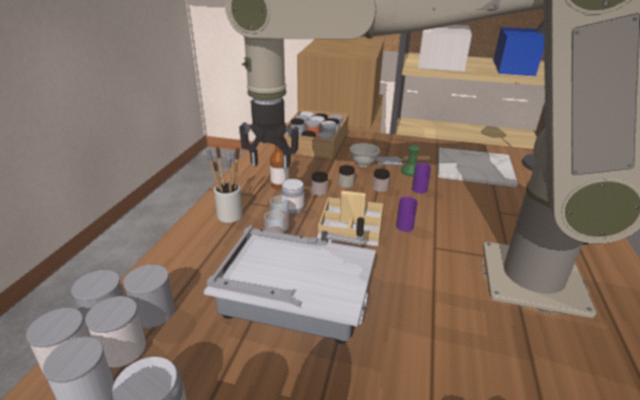

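View pics/b1.png

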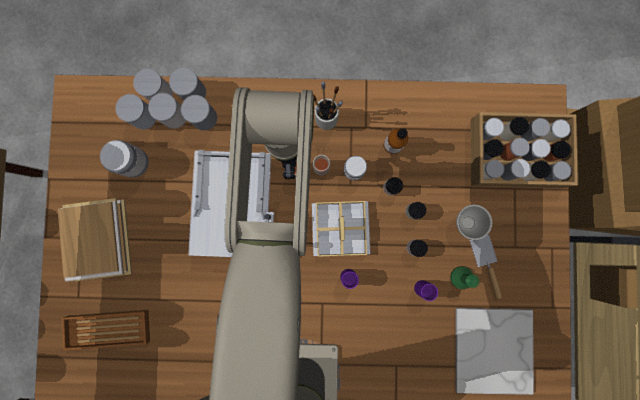

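Both open jars are on the bench (the first at top (321,164), the second hidden under the wrist) and the tray at (341,229) is empty. Lids are at (394,186), (417,211) and (418,248). Now I'll load the first lidded jar.

```bash
cat >> h.py <<'E'
T=np.array([.4741,-.1120,.053])
def pocket(i,j):
    l=np.array([.0435*i,.0395*j]); s,c=np.sin(T[2]),np.cos(T[2])
    return T[0]+c*l[0]-s*l[1],T[1]+s*l[0]+c*l[1]
def nearest(c,ref):
    L=[p for p,_ in lids(c) if p[1]<-.2]; print(L); return min(L,key=lambda p:np.hypot(p[0]-ref[0],p[1]-ref[1]))
E
python3 - <<'E'
from h import *
A=np.pi/2+.053
p=nearest(capture("top"),(.609,-.271))
pick(p,.034,A,.08,50,.16)
place(pocket(1,-1),.040,A,.066,.16)
c=snap("top","c1"); print(lids(c)); snap("side","c1s")
E
```

```text
[[0.609, -0.2708], [0.5342, -0.3417], [0.419, -0.3465]]
grip t 20.4 p [ 0.6093 -0.2717  0.0363] gap 0.0299 F [-6.3  0.2 11.8]
lift t 21.3 p [ 0.6083 -0.2704  0.1584] gap 0.0299 F [ 0.8 -0.3 -0.3]
down t 23.3 p [ 0.5203 -0.1494  0.0409] gap 0.0299 F [-0.1 -0.6  0.2]
[([0.531, -0.3515], 126), ([0.419, -0.3467], 241)]
```

View pics/c1s.png

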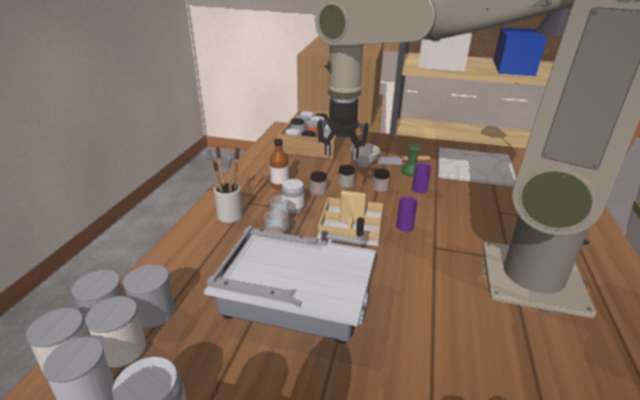

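View pics/c1.png

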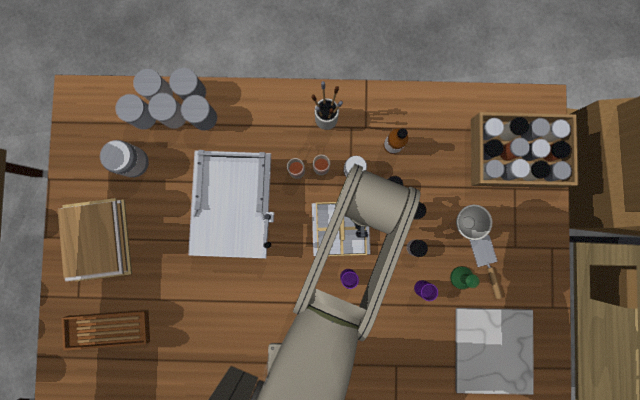

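The open jars stand at top (295,167) and (321,164). The first jar wasn't picked up: the fingers closed to 30 mm, so the pads were too high on the lid, and the tray is still empty. I'll retract, look again and grip lower.

```bash
python3 - <<'E'
from h import *
A=np.pi/2+.053
move_to([.48,.05,.2],q(A))
c=snap("top","c2"); p=nearest(c,(.609,-.271))
command_gripper(.08); move_to([*p,.16],q(A)); servo_line([*p,.026],rate=.12); st("at"); command_gripper(.045,50); st("grip")
servo_line([*p,.14]); st("lift"); snap("side","c2s")
E
```

```text
[[0.6124, -0.2709], [0.534, -0.3419], [0.419, -0.3466]]
at t 28.4 p [ 0.6133 -0.2713  0.0273] gap 0.08 F [ 0.7  0.2 -0.4]
grip t 28.8 p [ 0.6134 -0.2714  0.0275] gap 0.05 F [0.  0.4 6.2]
lift t 29.7 p [ 0.6116 -0.2705  0.1384] gap 0.0502 F [-0.3  0.3 -1.3]
```

View pics/c2s.png

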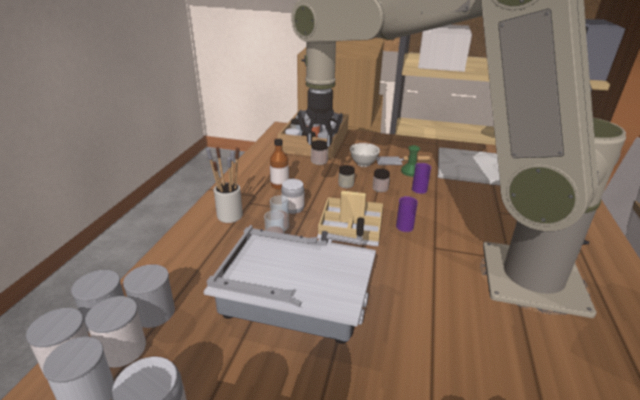

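The jar is held at side (319,152). Placing it now.

```bash
python3 - <<'E'
from h import *
A=np.pi/2+.053
xy=pocket(1,-1)
move_to([*xy,.14],q(A)); servo_line([*xy,.06],rate=.1); st(); servo_line([*xy,.034],rate=.05); st("down"); command_gripper(.066); st("rel"); servo_line([*xy,.14],rate=.2)
move_to([.48,.05,.2],q(A))
c=snap("top","d1"); print(lids(c)); snap("side","d1s")
i=c["pixels"][:,:,::-1]; cv2.imwrite("pics/d1z.png",cv2.resize(i[130:310,180:450],None,fx=2.9,fy=2.9,interpolation=cv2.INTER_CUBIC))
E
```

```text
t 31.4 p [ 0.5203 -0.1494  0.0608] gap 0.0505 F [ 0.5 -0.1 -1.4]
down t 32.0 p [ 0.5194 -0.149   0.0336] gap 0.0501 F [ 0.1  0.2 -1. ]
rel t 32.3 p [ 0.5199 -0.1492  0.0343] gap 0.0659 F [ 0.6 -0.1 -0.4]
[([0.5339, -0.3419], 232), ([0.52, -0.1504], 207), ([0.4189, -0.3466], 240)]
```

View pics/d1z.png

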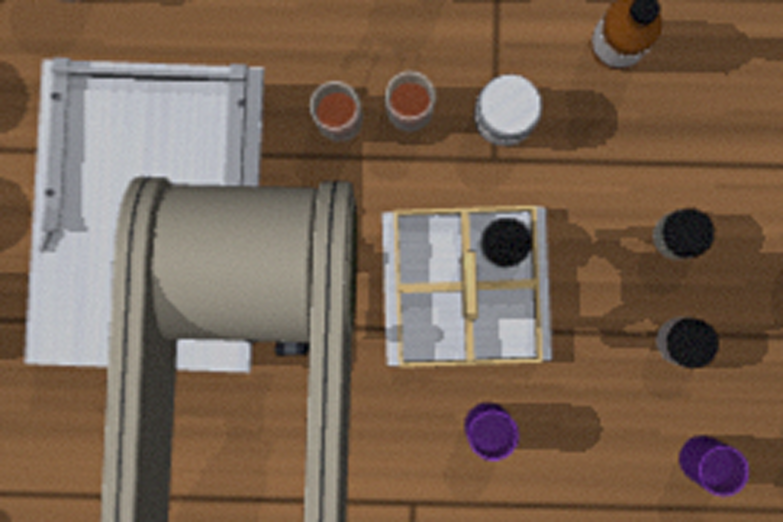

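View pics/d1s.png

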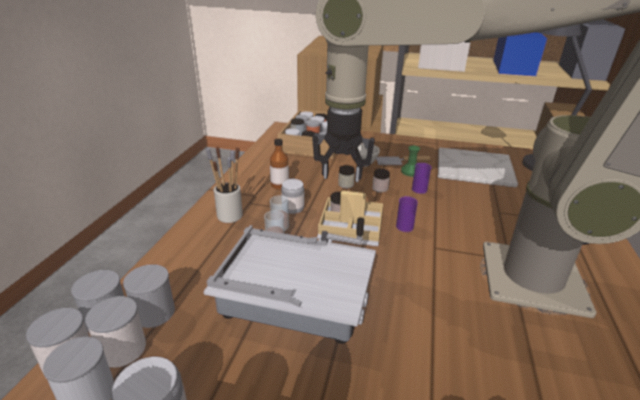

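Jar 1 stands in the back-right pocket (zoom (506,242)) and the tray hasn't moved. Now the other two jars.

```bash
cat >> h.py <<'E'
def load(p,ij):
    A=np.pi/2+.053
    command_gripper(.08); move_to([*p,.15],q(A)); servo_line([*p,.026],rate=.12); command_gripper(.045,50); st("grip")
    servo_line([*p,.14]); s=st("lift")
    if s["finger_gap"]<.048: print("MISSED"); return False
    xy=pocket(*ij); move_to([*xy,.14],q(A)); s=st("above")
    if s["finger_gap"]<.048: print("LOST"); return False
    servo_line([*xy,.06],rate=.1); servo_line([*xy,.034],rate=.05); st("down"); command_gripper(.066); servo_line([*xy,.14],rate=.2)
    return True
E
python3 - <<'E'
from h import *
A=np.pi/2+.053
p=nearest(capture("top"),(.534,-.342))
ok=load(p,(1,1))
c=snap("top","e1"); snap("side","e1s"); print(lids(c))
if ok:
    move_to([.48,.05,.2],q(A)); c=snap("top","e2"); p=nearest(c,(.419,-.347)); ok=load(p,(-1,-1))
    move_to([.48,.07,.2],q(A)); c=snap("top","e3"); snap("side","e3s"); print(lids(c))
i=c["pixels"][:,:,::-1]; cv2.imwrite("pics/e3z.png",cv2.resize(i[130:310,180:450],None,fx=2.9,fy=2.9,interpolation=cv2.INTER_CUBIC))
E
```

```text
[[0.5339, -0.3419], [0.419, -0.3468]]
grip t 37.4 p [ 0.5371 -0.3437  0.0305] gap 0.0497 F [ 0.5  2.3 16.6]
lift t 38.3 p [ 0.5331 -0.3414  0.1384] gap 0.0499 F [-0.3 -0.5 -2.2]
above t 39.3 p [ 0.5157 -0.0712  0.14  ] gap 0.0499 F [-0.8 -0.5 -0.7]
down t 40.9 p [ 0.5148 -0.0703  0.0338] gap 0.0496 F [-4.3  0.1  7.5]
[([0.4639, -0.3628], 239)]
[[0.4641, -0.3628]]
grip t 46.1 p [ 0.4646 -0.3635  0.0275] gap 0.0504 F [-2.1  1.4  6.7]
lift t 47.0 p [ 0.4635 -0.3622  0.1386] gap 0.0502 F [ 0.8  0.2 -1.9]
above t 47.9 p [ 0.433  -0.1545  0.14  ] gap 0.0501 F [ 1.  -1.2 -1.7]
down t 49.5 p [ 0.4326 -0.1537  0.0338] gap 0.0501 F [ 0.3  0.7 -1. ]
[([0.5155, -0.0708], 201), ([0.52, -0.1502], 208), ([0.433, -0.1551], 214)]
```

View pics/e3z.png

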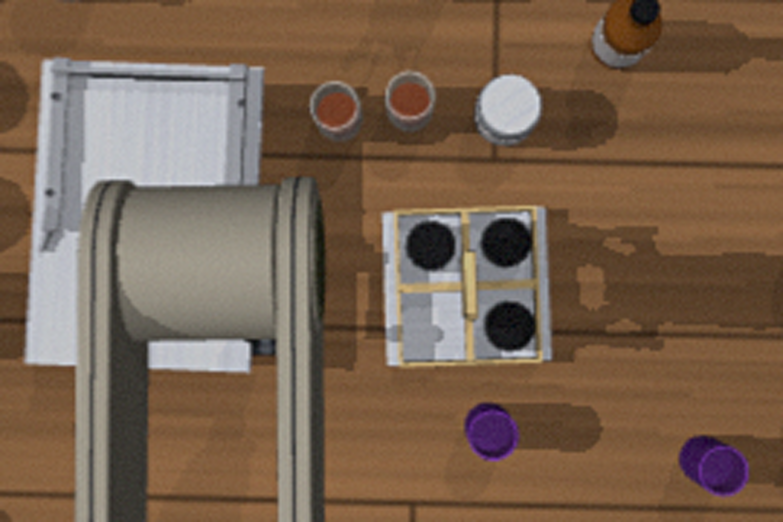

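View pics/e3s.png

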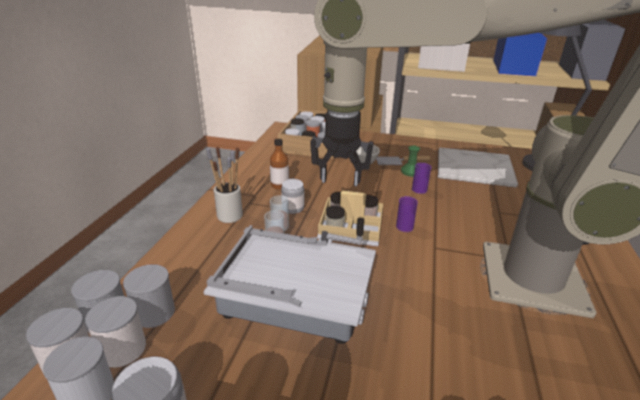

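All three lidded jars are in the tray (zoom (431,245), (506,242), (509,326)). The third one had been knocked 5 cm along before I picked it, and the fresh picture caught that. Now I'll check the shaker and tray fits with an overlay.

```bash
python3 - <<'E'
from h import *
c=np.load("cam.npy",allow_pickle=True).item()
i=c["pixels"][:,:,::-1].copy(); f=5
def W(P,L):
    L=np.array(L,float); s,co=np.sin(P[2]),np.cos(P[2]); return np.c_[P[0]+co*L[:,0]-s*L[:,1],P[1]+s*L[:,0]+co*L[:,1],L[:,2]]
big=cv2.resize(i[140:270,180:280],None,fx=f,fy=f,interpolation=cv2.INTER_CUBIC)
def dr(P,L,col,cl=True):
    u=((proj(c,W(P,L))-[180,140]+.5)*f-.5).round().astype(int); cv2.polylines(big,[u.reshape(-1,1,2)],cl,col,1)
S=[.55783,.22468,-.0208]
dr(S,[(-.175,.115,.09),(-.175,-.115,.09),(.14,-.115,.09),(.14,.115,.09)],(0,0,255))
for s in(1,-1): dr(S,[(-.015,s*.083,.102),(.124,s*.083,.102)],(0,200,0),False)
dr(S,[(.124,-.09,.09),(.124,.09,.09)],(255,0,0),False)
dr(S,[(-.052,-.116,.116),(-.053,-.116,.116)],(255,0,255))
cv2.imwrite("pics/ov.png",np.hstack([big[:600],cv2.resize(i[140:270,180:280],None,fx=f,fy=f,interpolation=cv2.INTER_CUBIC)[:600]])[:, :1000][:,0:800])
E
```

```text
(no output)
```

View pics/ov.png

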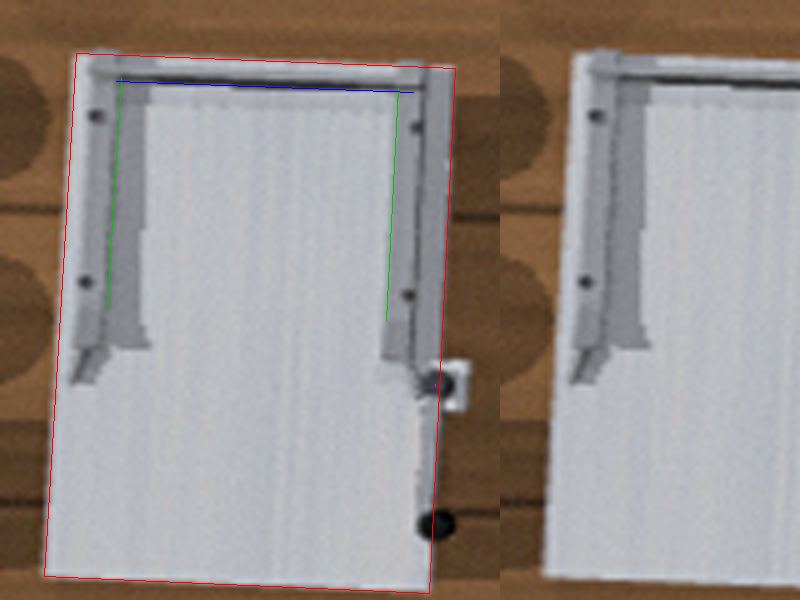

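The overlay matches the platform edges, right lip, stop and pivot to within about 1 px. The catch is at about 1.55 rad, so it is clear of the tray's way. Now I'll lift the tray.

```bash
cat >> h.py <<'E'
S=np.array([.5578,.2247,-.0208])
def sw(x,y,z):
    s,c=np.sin(S[2]),np.cos(S[2]); return [S[0]+c*x-s*y,S[1]+s*x+c*y,z]
D=.006
E
python3 - <<'E'
from h import *
a=T[2]; x=T[0]+D*np.cos(a); y=T[1]+D*np.sin(a)
move_to([x,y,.2],q(a)); command_gripper(.045); servo_line([x,y,.070],rate=.1); st("at"); command_gripper(.0,100); st("grip")
servo_line([x,y,.11],rate=.05); st("lift"); c=snap("top","f1"); snap("side","f1s"); print(lids(c))
E
```

```text
at t 54.4 p [ 0.4807 -0.1119  0.0708] gap 0.0449 F [-0.2 -0.3  0.2]
grip t 54.8 p [ 0.4805 -0.1116  0.0708] gap 0.009 F [-2.5  1.   6.4]
lift t 55.8 p [ 0.4798 -0.1116  0.1096] gap 0.0084 F [-0.5 -0.1 -7.4]
[]
```

View pics/f1s.png

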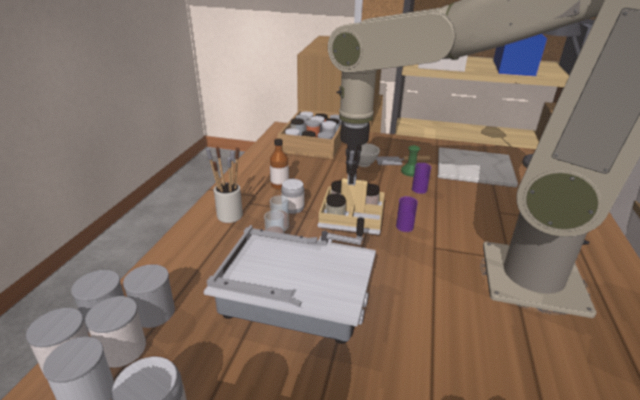

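The tray is lifted, level, with all three jars in it (side (352,205)). I'll carry it over the knob to in front of the guides.

```bash
python3 - <<'E'
from h import *
p=get_state()["ee_pos"]
servo_line([p[0],p[1],.255],rate=.12); st("up")
servo_line(sw(-.145+D,0,.255),rot=q(S[2]),rate=.12); st("over")
servo_line(sw(-.145+D,0,.180),rate=.08); st("low"); c=snap("top","g1"); snap("side","g1s")
E
```

```text
up t 57.2 p [ 0.4792 -0.1114  0.2538] gap 0.0086 F [ 0.5  0.6 -7.7]
over t 60.3 p [0.4189 0.2273 0.255 ] gap 0.0089 F [ 0.5 -0.9 -7.3]
low t 61.3 p [0.4193 0.2278 0.1808] gap 0.0086 F [-0.1  0.2 -7. ]
```

View pics/g1s.png

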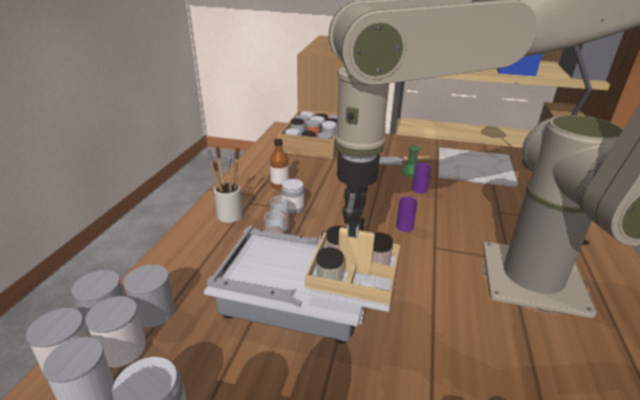

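View pics/g1.png

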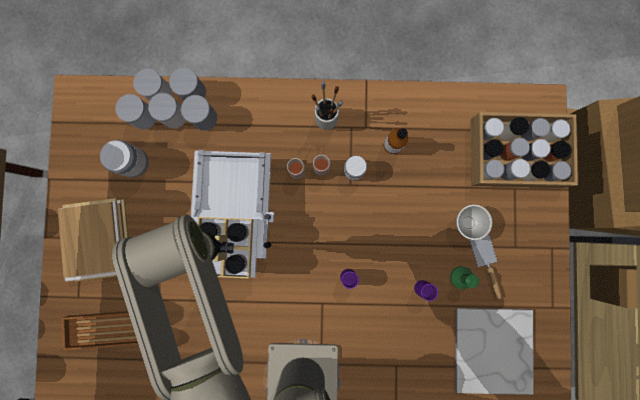

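The tray hangs square over the platform's front (side (353,270), top (226,247)), clear of the catch. Next I'll lower it to contact and slide.

```bash
python3 - <<'E'
from h import *
for z in (.168,.164,.162,.161,.160,.159,.158):
    servo_line(sw(-.145+D,0,z),rate=.03); s=st(z)
    if s["wrist_force"][2]>-3.5: break
for x in (-.13,-.115,-.10,-.085):
    servo_line(sw(x+D,0,z),rate=.05); s=st(x)
    if np.abs(s["wrist_force"][:2]).max()>15: break
snap("side","h1s"); snap("top","h1")
E
```

```text
0.168 t 62.0 p [0.4187 0.2275 0.1677] gap 0.0086 F [-0.2  0.5 -6.9]
0.164 t 62.3 p [0.4186 0.2275 0.1637] gap 0.0088 F [ 0.2 -0.9 -7.1]
0.162 t 62.5 p [0.4187 0.2276 0.1618] gap 0.0087 F [-0.7 -0.3 -8. ]
0.161 t 62.8 p [0.4189 0.2276 0.1611] gap 0.0086 F [ 0.6 -0.4 -6.4]
0.16 t 63.0 p [0.419  0.2278 0.1608] gap 0.0085 F [-2.7 -1.8  2.2]
-0.13 t 63.5 p [0.4349 0.2276 0.1608] gap 0.0086 F [1.5 1.6 2.3]
-0.115 t 63.9 p [0.4489 0.2273 0.1608] gap 0.0085 F [-3.1  0.8  5.8]
-0.1 t 64.4 p [0.4639 0.227  0.1608] gap 0.0086 F [-3.3  0.3  6.8]
-0.085 t 64.8 p [0.4789 0.2266 0.1608] gap 0.0084 F [-3.5  0.6  6.6]
```

View pics/h1s.png

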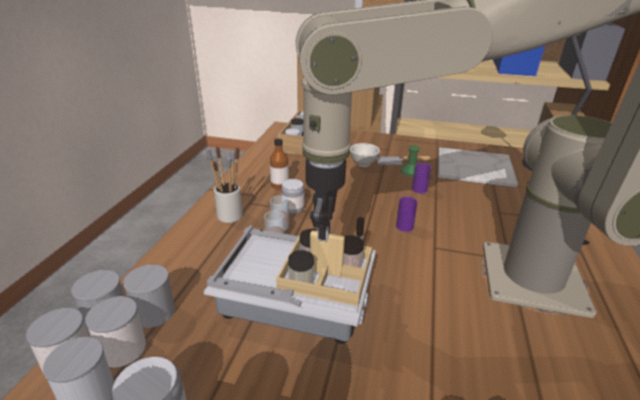

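The tray lies flat with its leading edge in the mouth (side (330,275)), and the side force is near zero. I'll keep sliding it to the stop.

```bash
python3 - <<'E'
from h import *
for x in (-.06,-.04,-.02,0,.015,.025,.03,.033,.036,.038,.040,.042,.044,.046):
    servo_line(sw(x+D,0,.160),rate=.05); s=st(x)
    if np.abs(s["wrist_force"][:2]).max()>18: print("stop"); break
snap("side","i1s"); snap("top","i1")
E
```

```text
-0.06 t 65.6 p [0.5036 0.2261 0.1609] gap 0.0087 F [-4.6 -0.1  7.2]
-0.04 t 66.1 p [0.5238 0.2257 0.1609] gap 0.0089 F [-3.9  1.   7. ]
-0.02 t 66.7 p [0.5437 0.2253 0.1608] gap 0.0087 F [-4.2  0.7  5.9]
0 t 67.2 p [0.5637 0.2249 0.1608] gap 0.0087 F [-3.7  1.   6.6]
0.015 t 67.7 p [0.5788 0.2245 0.1609] gap 0.0092 F [-3.3 -0.3  6.6]
0.025 t 68.0 p [0.5888 0.2243 0.1609] gap 0.0089 F [-4.2  0.3  7. ]
0.03 t 68.3 p [0.5936 0.2243 0.1609] gap 0.0086 F [-5.3  0.9  7. ]
0.033 t 68.5 p [0.5963 0.2242 0.1609] gap 0.0087 F [-5.9  0.9  7.4]
0.036 t 68.8 p [0.5992 0.2242 0.1609] gap 0.0088 F [-6.6  0.4  7.7]
0.038 t 69.0 p [0.601  0.2241 0.1608] gap 0.0087 F [-6.6 -0.5  8.4]
0.04 t 69.3 p [0.603  0.2241 0.1609] gap 0.0087 F [-7.7 -0.   8.8]
0.042 t 69.5 p [0.604  0.2239 0.1609] gap 0.0087 F [-11.8  -1.   10.7]
0.044 t 69.8 p [0.6044 0.224  0.1612] gap 0.0088 F [-22.   -2.2  17.5]
stop
```

View pics/i1s.png

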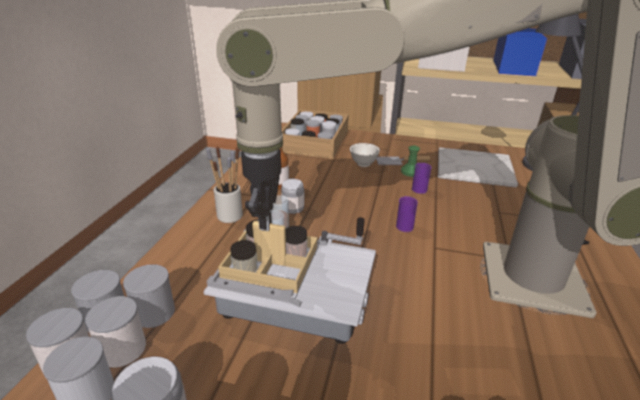

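View pics/i1.png

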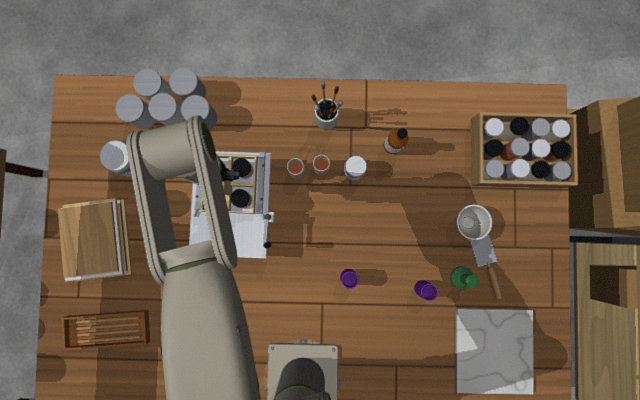

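The tray stopped at exactly the expected home position (TCP x 0.604) as the push force rose, and its jars are upright. I'll release it and check the knob.

```bash
python3 - <<'E'
from h import *
command_gripper(.035,40); p=get_state()["ee_pos"]; servo_line([p[0],p[1],.26],rate=.1); st()
move_to([.33,.02,.30],q(S[2]))
c=snap("top","j1"); i=c["pixels"][:,:,::-1]; cv2.imwrite("pics/j1z.png",cv2.resize(i[140:270,180:340],None,fx=4.5,fy=4.5,interpolation=cv2.INTER_CUBIC)); snap("side","j1s"); print(st()["time_s"])
E
```

```text
t 71.4 p [0.6075 0.2234 0.2588] gap 0.0351 F [-0.  -0.5 -0.6]
 t 72.8 p [0.3305 0.0203 0.3   ] gap 0.0352 F [-0.4  0.1  0.3]
72.8083
```

View pics/j1z.png

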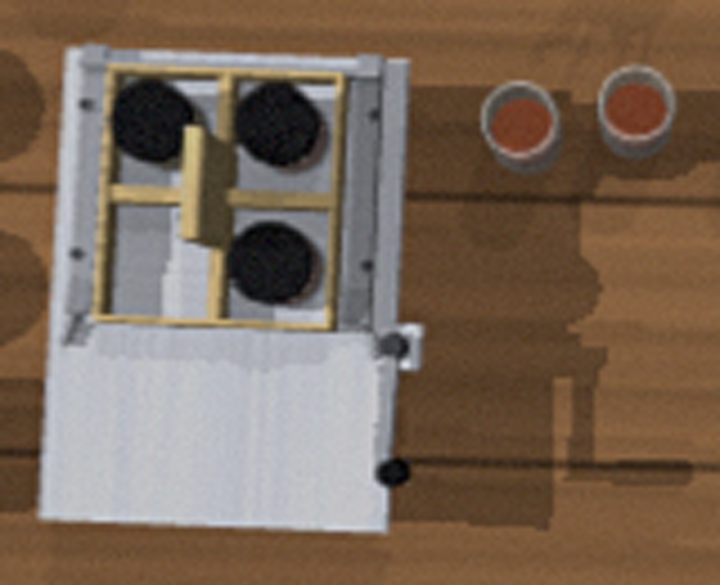

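The tray is home against the stop, with jars at zoom (153,120), (280,123) and (272,263). The catch knob hasn't moved, at zoom (393,470). Swinging the catch shut.

```bash
python3 - <<'E'
from h import *
k=np.array([.4237,.1009]); piv=np.array(sw(-.052,-.116,0)[:2])
v=k-piv; s,c=np.sin(-S[2]),np.cos(-S[2]); l=np.array([c*v[0]-s*v[1],s*v[0]+c*v[1]])
phi=np.arctan2(-l[0],l[1]); r=np.hypot(*l); print("phi",phi,"r",r)
command_gripper(.05); move_to([*k,.24],q(S[2])); servo_line([*k,.130],rate=.1); st("at"); command_gripper(.01,25); st("grip")
for f in np.linspace(phi,.147,14)[1:]:
    servo_line(sw(-.052-.082*np.sin(f),-.116+.082*np.cos(f),.130),rate=.06); s=st(round(f,2))
    if np.abs(s["wrist_force"][:2]).max()>20: print("stop"); break
E
```

```text
phi 1.7028882346097032 r 0.0801947514435713
at t 75.0 p [0.4243 0.101  0.1308] gap 0.0503 F [-0.1  0.2  0.2]
grip t 75.4 p [0.4241 0.101  0.1306] gap 0.0161 F [-0.8  0.   3.3]
1.58 t 75.7 p [0.4223 0.1111 0.1306] gap 0.0157 F [4.9 1.4 2.2]
1.46 t 76.0 p [0.4221 0.121  0.1305] gap 0.0164 F [0.2 1.5 6.2]
1.34 t 76.3 p [0.423  0.1307 0.1304] gap 0.0165 F [-5.6  1.1  8.9]
1.22 t 76.6 p [0.4262 0.1401 0.1303] gap 0.0159 F [-2.9  0.4  6.6]
1.1 t 76.9 p [0.4304 0.1489 0.1302] gap 0.0163 F [-2.1 -0.2  5.9]
0.98 t 77.3 p [0.4357 0.1571 0.1301] gap 0.0159 F [-0.6  1.4  6.2]
0.87 t 77.6 p [0.4418 0.1647 0.1301] gap 0.0161 F [-1.2  1.   5.9]
0.75 t 77.9 p [0.4492 0.1712 0.1301] gap 0.0161 F [ 2.9 -0.8  3.1]
0.63 t 78.2 p [0.4568 0.1772 0.13  ] gap 0.0161 F [ 2.3 -2.3  3.5]
0.51 t 78.5 p [0.4651 0.1823 0.1299] gap 0.0161 F [ 1.3 -1.6  3.5]
0.39 t 78.8 p [0.4742 0.1862 0.1299] gap 0.0164 F [ 1.9 -3.7  2.9]
0.27 t 79.2 p [0.4838 0.1892 0.1299] gap 0.0161 F [ 3.7 -3.8  1.2]
0.15 t 79.5 p [0.4937 0.1912 0.13  ] gap 0.0164 F [ 4.  -3.4  1.3]
```

```bash
python3 - <<'E'
from h import *
for d in (.002,.004,.006,.008,.010):
    servo_line(sw(-.064+d,-.035,.130),rate=.03); s=st(d)
    if s["wrist_force"][0]<-8: print("stop"); break
snap("side","k0s")
command_gripper(.04); p=get_state()["ee_pos"]; servo_line([p[0],p[1],.26],rate=.1); st()
move_to([.33,-.1,.35],q(S[2]))
c=snap("top","k1"); i=c["pixels"][:,:,::-1]; cv2.imwrite("pics/k1z.png",cv2.resize(i[140:270,180:340],None,fx=4.5,fy=4.5,interpolation=cv2.INTER_CUBIC)); snap("side","k1s")
E
```

```text
0.002 t 79.7 p [0.4951 0.1913 0.13  ] gap 0.0162 F [ 1.  -1.1  1.6]
0.004 t 80.0 p [0.4968 0.1915 0.13  ] gap 0.0163 F [-0.3  3.1  2.5]
0.006 t 80.2 p [0.4978 0.1915 0.1299] gap 0.0162 F [-6.8  3.2  6.2]
0.008 t 80.5 p [0.4989 0.1916 0.1296] gap 0.0164 F [-10.2   1.7   6.6]
stop
 t 82.3 p [0.5008 0.1906 0.259 ] gap 0.04 F [-0.3  0.   0.6]
```

View pics/k1z.png

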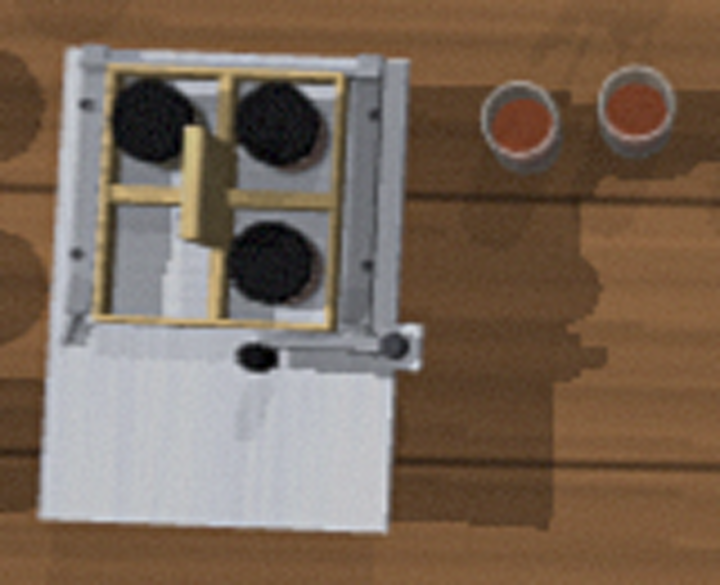

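View pics/k1s.png

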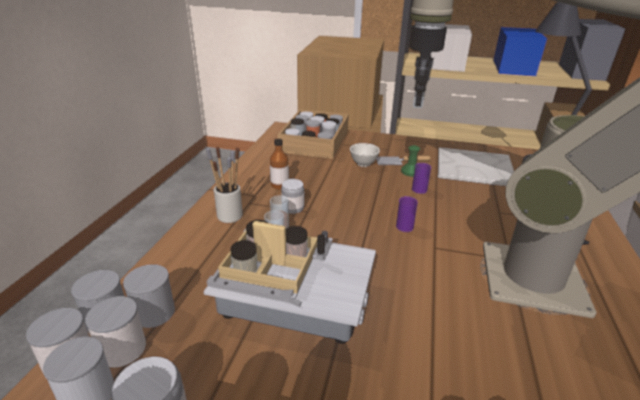

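```bash
python3 - <<'E'
from h import *
c=capture("top")
g=c["pixels"].max(2)[210:226,230:244]<50
ys,xs=np.nonzero(g); f=lambda L:np.array([[180+(u+.5)/4.5-.5,140+(v+.5)/4.5-.5] for u,v in L])
def loc(P):
    v=P[:,:2]-S[:2]; s,co=np.sin(-S[2]),np.cos(-S[2]); return np.c_[co*v[:,0]-s*v[:,1],s*v[:,0]+co*v[:,1]]
k=loc(unproj(c,[(230+xs.mean(),210+ys.mean())],.164))[0]; print("knob local",k,len(xs),"clicked",loc(unproj(c,f([(258,355)]),.164)))
v=k-[-.052,-.116]; print("theta",np.arctan2(-v[0],v[1])-.147)
# rim corners z=.125 outer +-84,+-77
print("tray local",fit(c,[(.084,.077,.125),(-.084,.077,.125),(.084,-.077,.125),(-.084,-.077,.125)],f([(107,63),(92,321),(350,74),(335,329)]),[.6,.22,0])); print(sw(.04,0,.09))
E
```

```text
knob local [-0.06373602 -0.03961211] 33 clicked [[-0.06257448 -0.03998914]]
theta 0.005445120187418689
tray local (array([ 0.597845  ,  0.22199705, -0.02137107]), array([[ 0.8,  0.1],
       [ 0.6, -0.1],
       [-0.9, -0.3],
       [-0.5,  0.3]]))
[np.float64(0.5977913475119577), np.float64(0.22386805999144893), 0.09]
```

The catch reads 0.005 rad. The tray is within 2 mm of home and 0.001 rad of square. The robot is clear, so I'm handing the job in.

```bash
python3 - <<'E'
from h import *
st(); print(job_done())
E
```

```text
t 83.8 p [ 0.3303 -0.0994  0.3496] gap 0.0405 F [-0.1 -0.3  0.6]
the job is handed in; nothing more can be done
None
```

The job is done and handed in at 83.8 s; no verdict was reported. I took both open jars out of the tray and stood them on the bench. The three lidded jars present then went into separate pockets, and I slid the loaded tray under the lips to the back stop and swung the catch shut.

**Last checks, from the pictures:**
- **Tray:** 0.1 mm from home in x and about 2 mm in y, with yaw within 0.001 rad of the shaker's.
- **Catch:** about 0.005 rad. I pushed it to about 10 N at its stop.
- **Everything else:** all jars, the tin and the bottle were standing, and the robot was clear.

**What went wrong on the way:**
- **First jar:** my first grasp gripped too high on the lid and slipped off. I gripped it lower on the second try.
- **Third jar:** it had been knocked about 5 cm before I picked it up, so I used its new position from a fresh picture.

No check failed. The tray's rim corners fitted only to about 1 px (roughly 3 mm), so the 2 mm y offset may be measurement error.

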